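Seat the flat-backed bottle in the capping nest

ROBOT

A 6-joint arm with a two-finger parallel gripper is mounted at the origin on the work surface. World frame = base frame: x ahead of the robot, y to its left, z up, the work surface at z = 0. Lengths are in mm, angles in rad, forces in N, time in s.
With the tool pointing down it reaches from about 325 to 875 mm from the base axis. Payload 4.4 kg.
Tool frame: the origin (TCP) lies on the centre line of the jaws, within the pads' length; the fingertips stand ahead of it and the grasp point (between the pads) lies 6 mm ahead of it (ctrl.tcp_to_tips is the z of the fingertips in the tool frame, in mm); z points along the fingers, y is the line along which they close (so a half turn about z gives the same grasp; the last joint's range is limited). The gripper opens to 85 mm and grips with 20 to 120 N. Pads are 22 mm wide; open, the fingers measure 114 mm over their backs; the gripper's body (76 mm by 85 mm) begins 54 mm behind the grasp point. The pads swing forward as they close: fully open they stand 13 mm farther back than shut.
Start: joints at [-1.389, 0.207, 1.542, -0, 1.393, -0.15], TCP at [187.291, -543.645, 256.282] pointing down, gripper open.
Joint ranges: [-2.73, 2.73], [-0.86, 2.22], [0.23, 2.46], [-1.11, 4.25], [0.08, 2.63], [-2.82, 2.82]. Speed limits (rad/s): [2.79, 2.79, 3.14, 3.14, 3.14, 3.14].

INTERFACE

Orientations are given as a 3x3 rotation matrix whose columns are the frame's x, y, z axes.
In Python, from plant import ctrl, sensors, optics gives the robot as it stands. Calls block until the motion is done:
- ctrl.move_ptp(position, orientation): joint-space move of the TCP to a pose.
- ctrl.move_l(position, rot=None, vel=150, threshold=None): straight line of the TCP; rot=None keeps the orientation; vel is the mean speed in mm/s. With threshold (N) it stops when the force on the tool has changed by that much, and returns True; else False.
- ctrl.set_joints(angles): joint-space move.
- ctrl.gripper_to(opening, force=None): finger opening in mm; force is the grip in N (None keeps the last); returns when the fingers have stopped.
- ctrl.hold(seconds).
- ctrl.solve_ik(position, orientation): joint angles nearest the present ones, or None.
- sensors.read_state(): the state.
- optics.grab_frame(name): name is "scene" or "top" or "wrist"; returns (picture, depth): 420x560x3 uint8, red, green, blue; 420x560 float32, mm along the optical axis (not along the pixel's ray), 0 where there is no reading.
- optics.camera_params(name): a dict with "mtx" (3x3 intrinsics, pixels), "R" (3x3) and "t" (3): a world point X has camera coordinates R X + t; the wrist camera has in their place "T_tool_cam" (4x4, takes a point from camera to tool coordinates, whose origin is the TCP and whose axes are the flange's). Camera axes: x right, y down, z forward; pixel columns grow to the right and rows downward; lengths in mm; the calibration is good to about 2 mm. The wrist camera is an equidistant fisheye: a pixel r from the principal point sees the ray r / f radians off the axis. A picture is of the moment at which its call begins: read the wrist's pose just before it. camera_params takes no time and is no camera call.
A pose or a line that the arm cannot do raises ctrl.MotionError and nothing moves.
- ctrl.finish_job(): hands the job in; it is judged then, once.
The state is a dict: "t": time; "q": joint angles; "qvel": joint speeds; "tau": joint torques, N m; "eef_pos": TCP position; "eef_rot": TCP orientation; "force": force on the tool from outside, world axes, zero at the start; "wrist_torque": the same for the moment, N m; "grip_width": finger opening in mm; "grasp_force": force on a finger pad.
Only numpy, scipy, OpenCV 4.12 (cv2) and the standard library are available. Lean on these libraries where they do the work, as an engineer would, in place of code of your own. Each camera call takes 0.05 s, during which the arm holds its last target. There are 200 camera calls.

TASK

Pick up the flat-backed bottle (round with one flat side), turn it so that its flat matches the flat side of the D-shaped capping nest, and lower it in until it stands upright on the nest's floor. Lower it in rather than drop it, let go of it, and leave the other two bottles standing where they are.

Things in the scene. Friction and masses are not known exactly. Their poses are not given: they have to be found in the camera images.
- bottle_flat: Empty black bottle with a D-shaped section, 60 mm across (radius 30) with one flat side 14 mm from the axis, 53 mm wide, with a blank paper label. Body 76 mm high; above it, on the axis, a 4 mm cone (36 mm across) and a round neck 28 mm across from 80 to 116 mm height, good to grip. 60 to 110 g, loose. Origin: on the axis, at the underside; z up, x out through the flat.
- nest_flat: Fixed capping nest: white D-shaped collar on a 110 x 110 x 8 mm metal plate. D pocket 4 mm larger all round than the bottle (radius 34, flat wall 18 from axis); floor 8 mm above the bench, walls upright to 20 mm, flared outward 8 mm up to the rim at 32 mm. Origin: pocket axis, at bench height; z up, x from axis towards the flat wall. Another nest with a round pocket is not used.
- bottle_round: Bystander: black bottle, round body 60 mm across, no flat. Body 76 mm high; above it, on the axis, a 4 mm cone (36 mm across) and a round neck 28 mm across from 80 to 116 mm height, good to grip. 60 to 110 g, loose. Origin: centre of the underside, z up.
- bottle_square: Bystander: black bottle, rounded-square body 50 x 50 mm. Body 76 mm high; above it, on the axis, a 4 mm cone (36 mm across) and a round neck 28 mm across from 80 to 116 mm height, good to grip. 60 to 110 g, loose. Origin: centre of the underside, z up.
Things that resemble listed ones, but are neither listed nor needed, are in the scene too. Leave any blue or brown look-alike of the nest_flat alone.

How it is judged:
By the outcome, as a careful person would: the job done as asked, in the order asked, and still so for the second after the job is handed in, with the robot touching nothing.
It also fails if it takes over 35 s, if anything falls off the work surface, if the arm or the gripper's body presses on something with over 40 N, if the wrist force passes 120 N, or if a joint passes its speed limit or range.

## Working session

There is one attempt and no reset: what is moved stays moved. The work goes in short steps, each a Python script; the robot and the scene stay as the last script left them, time stands still between calls to the robot, and variables do not carry over. Pictures are saved under pics/ and viewed, at most 10 in all, crops included, and the job is handed in when it is done.

```bash
mkdir -p pics; ls; cat > snap.py <<'E'
import cv2, numpy as np
from plant import ctrl, sensors, optics
for n in ["top","scene"]:
    p,d=optics.grab_frame(n); cv2.imwrite(f"pics/{n}0.png",p[:,:,::-1]); np.savez(f"{n}0.npz",p=p,d=d)
    c=optics.camera_params(n); print(n,c["mtx"].tolist(),(-c["R"].T@c["t"]).round(), c["R"].round(3).tolist())
print(optics.camera_params("wrist"), ctrl.tcp_to_tips, sensors.read_state()["t"])
E
python3 snap.py
```

```text
pics
top [[521.7976984375716, 0.0, 282.64198283535427], [0.0, 521.7976984375716, 210.0179959291534], [0.0, 0.0, 1.0]] [ 368.   11. 1081.] [[-0.029, -1.0, 0.01], [-0.996, 0.029, -0.081], [0.081, -0.012, -0.997]]
scene [[410.8416653492091, 0.0, 276.75121030293866], [0.0, 410.8416653492091, 210.60283723424737], [0.0, 0.0, 1.0]] [931.  51. 830.] [[-0.126, 0.992, 0.009], [0.852, 0.113, -0.512], [-0.509, -0.057, -0.859]]
{'mtx': array([[325.1922621 ,   0.        , 277.46042951],
       [  0.        , 325.1922621 , 204.29772525],
       [  0.        ,   0.        ,   1.        ]]), 'T_tool_cam': array([[-5.90047658e-04, -9.59257816e-01, -2.82531581e-01,
         7.11249425e+01],
       [ 9.99999649e-01, -7.34174915e-04,  4.04257728e-04,
         1.06959799e-01],
       [-5.95214985e-04, -2.82531243e-01,  9.59257912e-01,
        -1.17338678e+02],
       [ 0.00000000e+00,  0.00000000e+00,  0.00000000e+00,
         1.00000000e+00]])} 25.0 0.1
```

View pics/top0.png

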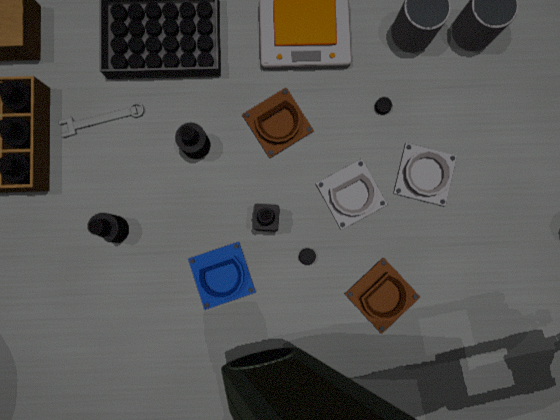

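View pics/scene0.png

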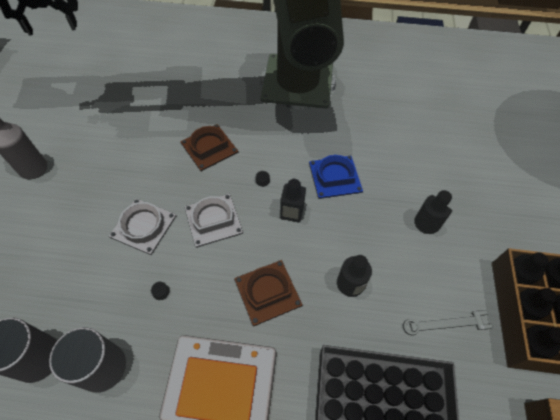

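The top picture shows the white D nest at (351,194), the round white nest at (427,174), and brown and blue look-alikes. The square bottle is at (265,217). The flat bottle could be the one at (192,140) or the one at (108,228), which are scene (355,275) and (432,212). I'll enlarge both.

```bash
python3 - <<'E'
import cv2, numpy as np
T=np.load("top0.npz")["p"][:,:,::-1]; S=np.load("scene0.npz")["p"][:,:,::-1]
def c(I,u,v): 
    k=I[v-35:v+35,u-35:u+35].astype(float); return cv2.resize(np.clip(255*(k/255)**.45,0,255).astype(np.uint8),(290,290),interpolation=cv2.INTER_CUBIC)
m=np.vstack([np.hstack([c(T,192,140),c(T,108,228)]),np.hstack([c(S,355,275),c(S,432,212)])])
cv2.imwrite("pics/crop1.png",m)
E
```

```text
(no output)
```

View pics/crop1.png

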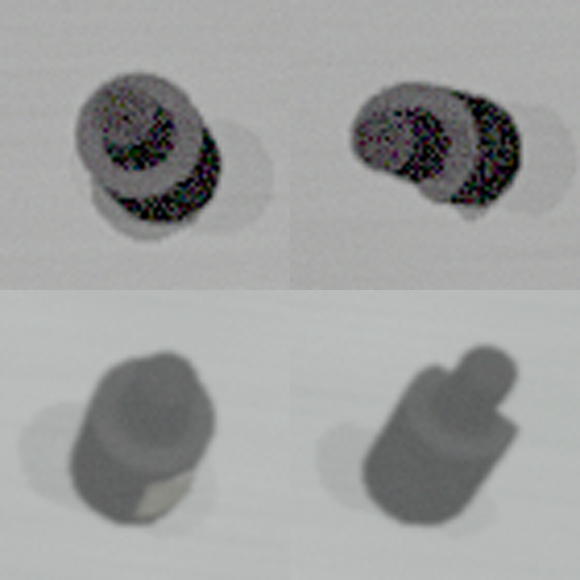

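The bottle at top (108,228) / scene (432,212) has a D-shaped shoulder, with a straight edge by the neck. The one at (192,140) has a full round shoulder, so the first is bottle_flat. Next I measure the bottle and the white nest from depth.

```bash
cat > h.py <<'E'
import numpy as np, cv2
from plant import optics
def cloud(n,d,u0,u1,v0,v1):
    c=optics.camera_params(n); K=c["mtx"]; v,u=np.mgrid[v0:v1,u0:u1]; z=d[v0:v1,u0:u1]; ok=z>0
    P=np.stack([(u-K[0,2])/K[0,0]*z,(v-K[1,2])/K[1,1]*z,z],-1)[ok]
    return (P-c["t"])@c["R"], np.stack([u[ok],v[ok]],1)   # R^T(P-t)
E
python3 - <<'E'
from h import *
for n,b,w in [("top",(75,145,200,255),(310,392,155,235)),("scene",(405,465,180,240),(182,245,190,248))]:
    D=np.load(n+"0.npz"); d=D["d"]; 
    X,_=cloud(n,d,*b)
    for lo,hi in [(108,122),(70,80)]:
        m=(X[:,2]>lo)&(X[:,2]<hi); Q=X[m]; print(n,"bottle",lo,m.sum(), Q.mean(0).round(1),Q.min(0).round(1),Q.max(0).round(1)) if m.any() else print("none")
    bg=np.median(X[:,2][X[:,2]<10]); print("bench z",bg)
    Q=X[(X[:,2]>70)&(X[:,2]<80)]
    if len(Q)>5: print("rect",cv2.minAreaRect(Q[:,:2].astype(np.float32)))
    X,_=cloud(n,d,*w); m=(X[:,2]>26)&(X[:,2]<40); Q=X[m]; print(n,"nest rim",m.sum(),Q.mean(0).round(1),Q.min(0).round(1),Q.max(0).round(1),"rect",cv2.minAreaRect(Q[:,:2].astype(np.float32)))
    m=(X[:,2]>5); Q=X[m]; print("plate",m.sum(),cv2.minAreaRect(Q[:,:2].astype(np.float32)))
E
```

```text
top bottle 108 210 [424.7 344.7 115.5] [410.2 331.1 108.6] [438.  359.8 120.5]
top bottle 70 378 [429.2 335.3  76. ] [397.5 315.8  70.3] [454.1 375.6  80. ]
bench z -0.056197188032079716
rect ((429.5116882324219, 340.38763427734375), (58.880184173583984, 45.574153900146484), 44.94122314453125)
top nest rim 538 [ 481.3 -148.    30.9] [ 438.6 -191.1   26.1] [527.9 -99.3  37.3] rect ((477.17669677734375, -148.83184814453125), (75.90507507324219, 91.8561782836914), 26.358552932739258)
plate 2711 ((482.551025390625, -144.45828247070312), (164.14454650878906, 150.47776794433594), 88.06503295898438)
scene bottle 108 155 [428.3 343.8 115.7] [411.3 330.3 108.2] [441.5 358.5 119.5]
scene bottle 70 326 [435.4 338.7  76. ] [399.7 314.6  70.1] [456.9 373.3  79.8]
bench z 0.24716245671785322
rect ((432.371337890625, 339.84539794921875), (59.45962142944336, 44.879703521728516), 48.34522247314453)
scene nest rim 426 [ 480.5 -149.9   30.6] [ 439.1 -192.4   26. ] [528.6 -99.8  36.6] rect ((478.5059509277344, -149.41757202148438), (78.2844467163086, 92.02085876464844), 24.426246643066406)
plate 2039 ((484.5169982910156, -146.22792053222656), (112.7148666381836, 110.6761245727539), 26.344581604003906)
```

Depth from the two views agrees:
- **Bottle:** axis about (426,345), flat facing about 135°.
- **Nest:** axis about (485,-146), flat facing about 25.5°. The collar measures 92x76, and its offset matches the plate centre.

Next I choose a yaw, go above the bottle and look from close by.

```bash
cat >> h.py <<'E'
def Rt(a):
    a=np.radians(a); c,s=np.cos(a),np.sin(a); return np.array([[c,s,0],[s,-c,0],[0,0,-1.]])
def wcloud(d,st):
    c=optics.camera_params("wrist"); K=c["mtx"]; T=c["T_tool_cam"]; v,u=np.mgrid[0:420,0:560]; ok=d>0
    x,y=u-K[0,2],v-K[1,2]; r=np.hypot(x,y)+1e-9; th=r/K[0,0]; ok&=th<1.3
    z=d; X=np.stack([np.tan(th)*x/r*z,np.tan(th)*y/r*z,z],-1)[ok]
    X=X@T[:3,:3].T+T[:3,3]; return X@np.array(st["eef_rot"]).T+np.array(st["eef_pos"]), np.stack([u[ok],v[ok]],1)
def look(name):
    from plant import sensors
    st=sensors.read_state(); p,d=optics.grab_frame("wrist"); cv2.imwrite(f"pics/{name}.png",p[:,:,::-1]); np.savez(name+".npz",p=p,d=d); return (*wcloud(d,st),st,p)
def near(X,c,r,lo,hi): return X[(np.hypot(X[:,0]-c[0],X[:,1]-c[1])<r)&(X[:,2]>lo)&(X[:,2]<hi)]
def report(Q,tag):
    if len(Q)<6: print(tag,len(Q)); return
    print(tag,len(Q),Q.mean(0).round(1),((Q.min(0)+Q.max(0))/2).round(1),[np.round(k,1) for k in cv2.minAreaRect(Q[:,:2].astype(np.float32))])
E
python3 - <<'E'
from h import *
from plant import ctrl,sensors
best=[]
for a in range(-180,180,10):
    A=ctrl.solve_ik([426,345,230],Rt(a)); B=ctrl.solve_ik([485,-146,230],Rt(a-110))
    if A is not None and B is not None: best.append((max(abs(A[5]),abs(B[5])),a,round(A[5],2),round(B[5],2)))
best.sort(); print(best[:4]); a=best[0][1]
ctrl.move_ptp([426,345,240],Rt(a))
X,uv,st,p=look("w1"); print(a,st["t"],st["eef_pos"])
report(near(X,(426,345),40,108,122),"neck"); report(near(X,(426,345),45,68,79.),"shoulder")
E
```

```text
[(np.float64(0.5243768340244799), 150, np.float64(-0.52), np.float64(0.41)), (np.float64(0.5837747947609535), 140, np.float64(-0.35), np.float64(0.58)), (np.float64(0.6989097592239126), 160, np.float64(-0.7), np.float64(0.23)), (np.float64(0.7583077199603863), 130, np.float64(-0.18), np.float64(0.76))]
150 3.3167 [426.52115706 344.42642778 239.98955486]
neck 1096 [425.1 345.5 115.5] [425.7 345.2 113.8] [array([425.7, 345.1]), array([28.6, 28.4]), np.float64(21.8)]
shoulder 1438 [426.6 342.4  75.8] [427.  344.6  73.5] [array([430.1, 340.2]), array([59.7, 47.7]), np.float64(40.4)]
```

View pics/w1.png

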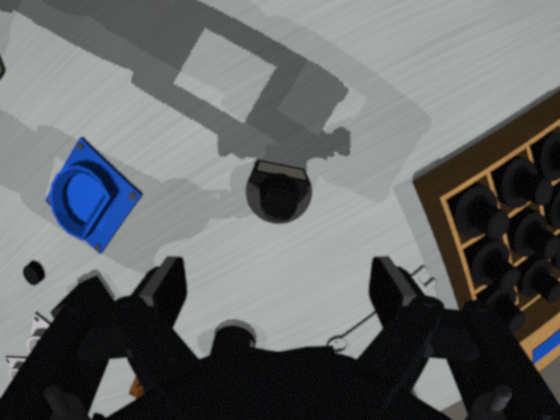

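The wrist view confirms the bottle: D shoulder at (279,195) with the label on the flat side at (281,170). I'll fit the flat's line from the wall points, then grasp and lift.

```bash
python3 - <<'E'
from h import *
from plant import ctrl,sensors
D=np.load("w1.npz"); st=sensors.read_state(); X,uv=wcloud(D["d"],st)
W=near(X,(425.6,345.2),40,15,68); n0=np.array([-.7,.7]); c=np.array([425.6,345.2])
W=W[((W[:,:2]-c)@n0>8)&((W[:,:2]-c)@n0<20)]
vx,vy,x0,y0=cv2.fitLine(W[:,:2].astype(np.float32),cv2.DIST_HUBER,0,.01,.01).ravel()
n=np.array([-vy,vx]); n*=np.sign(n@n0); print(len(W),"flat angle",np.degrees(np.arctan2(n[1],n[0])),"dist",(np.array([x0,y0])-c)@n)
R=Rt(150)
ctrl.move_l([425.6,345.2,180],R,vel=150); 
hit=ctrl.move_l([425.6,345.2,110],R,vel=70,threshold=8); print("hit",hit,sensors.read_state()["eef_pos"])
if not hit:
    ctrl.gripper_to(20,force=30); s=sensors.read_state(); print(s["grip_width"],s["grasp_force"],s["force"],s["eef_pos"])
    ctrl.move_l([425.6,345.2,200],R,vel=100); s=sensors.read_state(); print(s["t"],s["grip_width"],s["grasp_force"],s["force"])
    X,uv,st,p=look("w2"); report(near(X,(425.6,345),45,150,168.5),"shoulder")
E
```

```text
491 flat angle 138.5166 dist 13.736758996575396
hit False [426.07207939 345.49736399 110.5820203 ]
27.343307911020368 29.62490737438202 [0.33650751 0.80439393 1.1323761 ] [425.79049316 345.37154632 110.26167707]
6.675 27.02481740081898 29.556351006031036 [ 0.43063772 -0.08964611 -1.32286448]
shoulder 2457 [413.8 347.5 162.5] [419.2 345.5 159.2] [array([417.5, 348.6]), array([59.5, 20.5]), np.float64(59.7)]
```

View pics/w2.png

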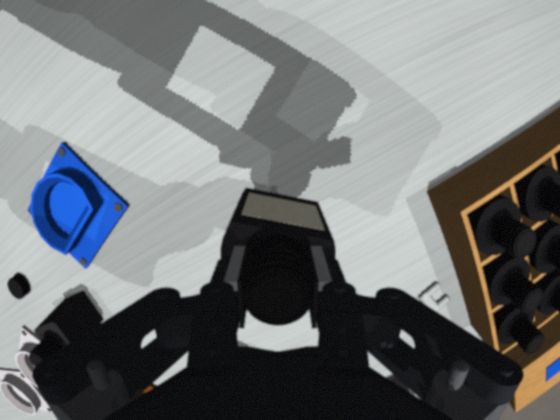

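The bottle is held: the neck is between the pads at (278,290), with the flat and label at (285,210). Next I measure the flat in the held state (angle, tilt, offset) and go above the nest.

```bash
cat >> h.py <<'E'
def flat(X,c,n0,lo,hi):
    W=near(X,c,40,lo,hi); t=(W[:,:2]-c)@n0; W=W[(t>6)&(t<22)]
    for _ in range(4):
        m=W.mean(0); n=np.linalg.svd(W-m,full_matrices=False)[2][2]; e=(W-m)@n; W=W[abs(e)<max(1.2,2*e.std())]
    n*=np.sign(n[:2]@n0); return len(W),np.degrees(np.arctan2(n[1],n[0])),np.degrees(np.arcsin(n[2])),(m[:2]-c)@(n[:2]/np.hypot(*n[:2])),e.std()
E
python3 - <<'E'
from h import *
from plant import ctrl,sensors
st=sensors.read_state(); X,uv=wcloud(np.load("w2.npz")["d"],st); c=np.array(st["eef_pos"][:2])
f=flat(X,c,np.array([-.75,.66]),110,158); print("held: n,angle,tilt,dist,sd",np.round(f,2),c)
a=150+25.4-f[1]
ctrl.move_ptp([485,-146,230],Rt(a)); X,uv,st,p=look("w3"); print(a,st["t"],st["eef_pos"])
c=np.array(st["eef_pos"][:2]); th=np.radians(25.4); print("held now",np.round(flat(X,c,np.array([np.cos(th),np.sin(th)]),135,185),2))
report(near(X,(485,-146),60,27,40),"rim")
E
```

```text
held: n,angle,tilt,dist,sd [2.2270e+03 1.3845e+02 4.0000e-01 1.3560e+01 2.4000e-01] [424.94430819 344.80994784]
36.95013134569882 8.525 [ 485.16246134 -145.13465745  229.86179926]
held now [2.176e+03 2.549e+01 1.200e-01 1.280e+01 2.300e-01]
rim 1198 [ 497.2 -137.9   30.8] [ 487.  -146.1   30.5] [array([ 492.1, -142.6]), array([55. , 93.2]), np.float64(35.5)]
```

View pics/w3.png

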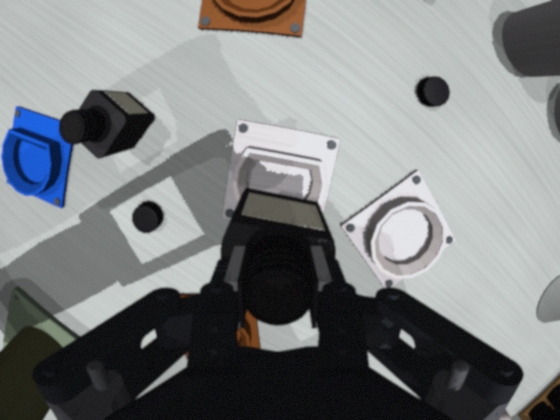

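The held bottle's flat (285,210) faces the nest's flat wall (285,155). Next I fit that wall's line and the plate's far and side edges in the same view.

```bash
python3 - <<'E'
from h import *
from plant import sensors
st=sensors.read_state(); X,uv=wcloud(np.load("w3.npz")["d"],st)
c=np.array([485,-146.]); th=np.radians(25.4); n=np.array([np.cos(th),np.sin(th)]); l=np.array([-n[1],n[0]])
def edge(Q,ax,ot,rng,sgn=1):
    t=(Q[:,:2]-c)@ax*sgn; s=(Q[:,:2]-c)@ot; pts=[]
    for b in np.arange(rng[0],rng[1],3):
        m=(s>=b)&(s<b+3)
        if m.sum()>3: pts.append((b+1.5,np.percentile(t[m],97)))
    p=np.array(pts); k=np.polyfit(p[:,0],p[:,1],1); r=p[:,1]-np.polyval(k,p[:,0]); g=abs(r)<1.5; k=np.polyfit(p[g,0],p[g,1],1)
    return len(p),"slope deg",round(np.degrees(np.arctan(k[0])),2),"at centre",round(k[1],2)
rim=near(X,c,60,28,38); pl=near(X,c,90,4.5,12)
print("rim outer flat (exp ~30)",edge(rim,n,l,(-27,27)))
t=(rim[:,:2]-c)@n; s=(rim[:,:2]-c)@l; m=abs(s)<20; print("rim strip t",np.percentile(t[m],[2,50,98]).round(1)," lateral extent",np.percentile(s,[.5,99.5]).round(1))
print("plate far edge (exp 55)",edge(pl,n,l,(-48,48)))
print("plate left",edge(pl,l,n,(5,48)),"right",edge(pl,l,n,(5,48),-1))
E
```

```text
rim outer flat (exp ~30) (18, 'slope deg', np.float64(-1.08), 'at centre', np.float64(30.52))
rim strip t [24.1 27.7 30.7]  lateral extent [-47.   45.2]
plate far edge (exp 55) (32, 'slope deg', np.float64(-1.59), 'at centre', np.float64(53.99))
plate left (15, 'slope deg', np.float64(-0.86), 'at centre', np.float64(51.95)) right (15, 'slope deg', np.float64(-2.38), 'at centre', np.float64(53.56))
```

Nest from this view: axis about (485.4,-146.8), flat at about 26.4°. The bottle sits about 0.8 mm back in the grip. With 4 mm of clearance plus the flare, that is enough. Lowering now, with the force guarded.

```bash
python3 - <<'E'
from h import *
from plant import ctrl,sensors
R=Rt(37.9); x,y=486.1,-146.4
ctrl.move_l([x,y,165],R,vel=100); ctrl.hold(.3); s=sensors.read_state(); print(s["eef_pos"],s["force"],s["t"])
e=np.array(s["eef_pos"])-[x,y,165]; x-=e[0]; y-=e[1]
hit=ctrl.move_l([x,y,124],R,vel=50,threshold=5); s=sensors.read_state(); print(hit,s["eef_pos"],s["force"],s["t"])
if not hit:
    hit=ctrl.move_l([x,y,112],R,vel=12,threshold=4); s=sensors.read_state(); print(hit,s["eef_pos"],s["force"],s["wrist_torque"],s["t"])
X,uv,st,p=look("w4"); c=np.array(st["eef_pos"][:2]); th=np.radians(26.4)
print(np.round(flat(X,c,np.array([np.cos(th),np.sin(th)]),45,80),2))
E
```

```text
[ 486.45767473 -146.5867558   165.62275629] [ 0.00372813  0.61199928 -0.68028864] 9.675
False [ 486.06933192 -146.37934041  124.3163449 ] [ 0.87669261 -0.32450585 -0.08895585] 10.6417
True [ 485.88188989 -146.30598287  118.22688013] [ 0.19445257 -0.37004332  3.98305379] [ 0.054372   -0.01581368  0.02058904] 11.2333
[1.782e+03 2.639e+01 4.500e-01 1.273e+01 2.500e-01]
```

View pics/w4.png

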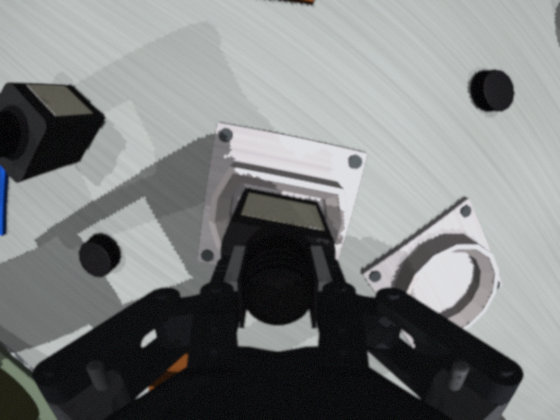

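Contact came at TCP z 118.2, where the floor was expected (118.3), and the flat is at 26.4°, so the bottle stands on the floor. I'll release, retreat and check.

```bash
python3 - <<'E'
from h import *
from plant import ctrl,sensors
ctrl.gripper_to(60); s=sensors.read_state(); p0=np.array(s["eef_pos"]); print(s["grip_width"],s["force"])
ctrl.move_l([p0[0],p0[1],190],vel=60); ctrl.move_l([p0[0],p0[1],270],vel=150); ctrl.hold(.3)
X,uv,st,p=look("w5"); print(st["t"])
report(near(X,(485,-146),45,116,130),"neck (exp z 124)"); report(near(X,(485,-146),45,80,87.),"shoulder (exp z 84)")
th=np.radians(26.4); print(np.round(flat(X,np.array([485.4,-146.8]),np.array([np.cos(th),np.sin(th)]),45,80),2))
E
```

```text
59.9049098606344 [-0.06030111  0.02843051 -0.1871548 ]
14.0417
neck (exp z 124) 938 [ 485.7 -146.9  123.7] [ 485.1 -147.1  121.8] [array([ 485.5, -147.5]), array([27.9, 29. ]), np.float64(38.0)]
shoulder (exp z 84) 1253 [ 481.2 -147.7   84.1] [ 482.  -147.7   83.5] [array([ 479.7, -151.2]), array([47.3, 59.2]), np.float64(33.7)]
[2.810e+02 2.632e+01 4.700e-01 1.333e+01 1.700e-01]
```

View pics/w5.png

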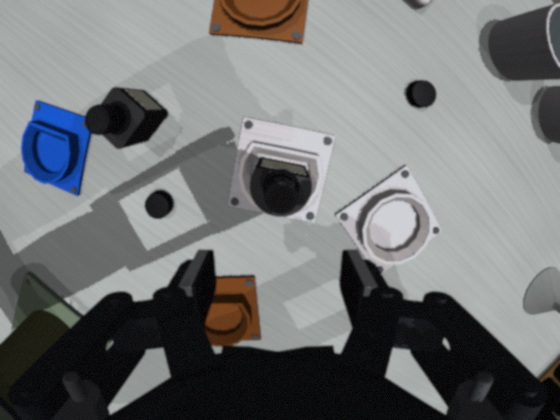

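The bottle stands upright in the white D nest at (280,185). Its neck top is at z 124 and its shoulder at z 84, both as expected on the 8 mm floor, and its flat matches the wall. The arm is clear, so I'm handing in.

```bash
python3 -c "
from plant import ctrl
print(ctrl.finish_job())"
```

```text
the job is handed in; nothing more can be done
None
```

The flat-backed bottle is standing upright on the floor of the white D-shaped nest with its flat against the flat wall; it has been let go, the other two bottles were never touched, and the job was handed in at about 14 s.

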